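Close the roller head's gear case and hold the grease gun on its nipple

ROBOT

A 6-joint arm with a two-finger parallel gripper is mounted at the origin on the work surface. World frame = base frame: x ahead of the robot, y to its left, z up, the work surface at z = 0. Lengths are in mm, angles in rad, forces in N, time in s.
With the tool pointing down it reaches from about 350 to 875 mm from the base axis. Payload 4.2 kg.
Tool frame: the origin (TCP) lies on the mounting face of the last link; the fingertips stand 173 mm ahead of it and the grasp point (between the pads) lies grip_point_offset ahead of it (grip_point_offset is the distance from the TCP to the grasp point, in mm); z points along the fingers, y is the line along which they close (so a half turn about z gives the same grasp; the last joint's range is limited). The gripper opens to 85 mm and grips with 20 to 120 N. Pads are 22 mm wide; open, the fingers measure 114 mm over their backs; the gripper's body (76 mm by 85 mm) begins 54 mm behind the grasp point. The pads swing forward as they close: fully open they stand 13 mm farther back than shut.
Start: joints at [-0.991, 0.385, 0.008, 0, -1.194, -0.259], TCP at [197.094, -593.088, 404.712] pointing down, gripper open.
Joint ranges: [-3.14, 3.14], [-1.21, 2.06], [-1.07, 1.41], [-3.16, 2.05], [-2.99, -0.16], [-3.1, 3.1]. Speed limits (rad/s): [2.79, 2.79, 3.14, 3.14, 3.14, 3.14].

INTERFACE

Orientations are given as a unit quaternion [x, y, z, w].
In Python, from bench import read_state, get_image, job_done, recognise, place_of, grip_point_offset gives the robot as it stands. The module is installed in compiled form; this text tells all that it offers.
- The arm moves only by the tool carry_out, never from a script. Its arguments are lists of equal length, an entry for each row: "slide": the shift along the tool's x, y, z in m, a list of three; "roll": the turn about the tool's z in degrees; "claw": the finger opening in m, from 0 to 0.0854. A call has 1 to 8 rows; each row is the pose to reach, as a shift and turn from the pose commanded when the call began, along the tool's axes at that moment; what a row does not reach only later rows make up. A row lasts 1/8 s, in which the tool goes at most 62.5 mm and 10.7 degrees, less where a joint would pass 70% of its speed; a pose out of reach is approached as far as the arm can. A call with a gripper value outside its range is refused whole. The fingers move at their own pace and stop on an object; the grip force is fixed at half the most. Time passes only in rows, so rows that repeat a pose let the fingers close. It gives the time, the measured TCP pose, the force, the opening and the grip force at its end, in the units of the state.
- read_state(): the state, without advancing time (a new reading comes with each control period).
- get_image(name): name is "scene" or "top"; returns a dict with "img" (480x640x3 uint8, red, green, blue), "z_map" (480x640 float32, mm along the optical axis (not along the pixel's ray), 0 where there is no reading), "mtx" (3x3 intrinsics, pixels), "world_from_camera" (4x4, takes a point from camera to world coordinates). Camera axes: x right, y up, looking along -z (the intrinsics and any distortion apply to the point x, -y, -z); pixel columns grow to the right and rows downward; lengths in mm; the calibration is good to about 2 mm. A picture is of the moment at which its call begins.
- job_done(): hands the job in; it is judged then, once.
Trained networks look in a picture, given as the dict that the camera call returned (one of the last four; its "shot" number tells which), for a name from the list of things; names that differ only in an ending like _2 or _b are one class to them, and where a whole thing is asked for, a point or a joint stands for the part that bears it (a point fixed in the world has none). Each returns a list of dicts, best first, with "conf" (0 to 1); they miss things now and then, are a little off and sometimes report something else, mostly with a low value. They report only what shows in the picture. A call takes as long as a camera call.
- recognise(picture, thing): "at" ([column, row] in pixels, amid what is visible of it).
- place_of(picture, thing): "at" ([column, row] in pixels: a listed point, or the origin of a listed thing).
The state is a dict: "clock": time; "joints": joint angles; "joint_vel": joint speeds; "joint_efforts": joint torques, N m; "position": TCP position; "ee_rot": TCP orientation; "contact_force": force on the tool from outside, world axes, zero at the start; "wrist_torque": the same for the moment, N m; "gripper_width": finger opening in mm; "grasp_force": force on a finger pad.
Only numpy, scipy, OpenCV 4.12 (cv2) and the standard library are available. Lean on these libraries where they do the work, as an engineer would, in place of code of your own. Each camera call takes 0.05 s, during which the arm holds its last target. There are 200 camera calls.

TASK

Swing the orange flap of the roller head shut, pressing its free edge down until the tab snaps in behind the rim of the gear case. Then take the blue push-type grease gun from its holder, press its coupler squarely onto the tilted brass grease nipple until it snaps on, and keep pushing the gun along the nipple's axis until its spring-loaded nose has gone nearly all the way in. Finish while still gripping the gun and holding it pushed in like that, flap still shut; leave the carton, can, tape spool and screwdriver where they are.

Things in the scene. Friction and masses are not known exactly. Their poses are not given: they have to be found in the camera images.
- head: White roller head fixed to the table on a base plate (x -60 to 70, y -165 to 120 mm). Origin at table height, under the middle of the flap's hinge; z up, x along the hinge, +y from hinge to rim. Open gear case y 0 to 100, x -50 to 50, top z 87 mm. Bearing block (with nipple) y -86 to -26, top z 57; green roller y -91 to -143, top z 76; end cheek to y -155, top z 87 mm.
- rim (a point): Middle of the dark lip (rim) along the outside of the gear case's far wall, at head y = 103, z = 81 mm; bar of 5 mm diameter, 84 mm long along head x.
- flap (a joint): Angle (rad) of the orange flap; hinge along head x at head y = 0, z = 90 mm. 0: shut, level over the gear case (towards head +y). Grows as it opens upward; pi/2 is upright, beyond that it leans over the nipple (head -y), up to 2.4. Stiff hinge: stays at any angle, about 2 N at the free edge moves it. Coming down, its tab stops on the rim at 0.07 to 0.1; snapped in, it reads below 0.03 and stays.
- flap_edge (a point): Middle of the flap's free edge, on the face that is up when shut, 111 mm from the hinge. The flap is a 5 mm plate, 88 mm wide along the hinge; its dark spring tab hangs at the middle of this edge. About 4 to 8 N down near this edge snaps the tab past the rim.
- nipple: Brass button-head grease nipple fixed on the bearing block. Origin: apex of its round head, at head x = -2, y = -56, z = 105 mm. z points outward along its axis, which leans 0.5 rad (29 deg) from vertical towards the head's -x. Ball head 16 mm diameter, neck 10 mm; hexagon foot (21 mm) starts 31 mm below the apex.
- gun: Push-type grease gun, 0.3 to 0.5 kg, 132 mm long; starts upright, coupler down, hanging by its collar in the holder. Origin: on its axis at the collar's underside; z away from the coupler. Dark collar, radius 26, z 0 to 8 mm; blue square barrel 30 x 30 mm, flats facing gun x and y, z 8 to 60 mm (grasp here); cap to z 66; below, sliding nose with the coupler, mouth at z -66 mm.
- nose (a joint): How far (m) the gun's spring-loaded nose, with the coupler, is pushed into the gun along its axis: 0 free, 0.012 fully in (stop). Preloaded spring: starts to move at 9 N, 13 N at 0.008, 15 N at 0.012. Springs out again when not pushed.
- coupler_seat (a point): Point on the gun's axis inside the coupler, 44 mm below the gun's origin while the nose is free: the nipple's apex seats here. The mouth (red ring, 33 mm outside, 25 mm inside) is 22 mm further along; after 6 mm the bore is 19 mm. Four spring jaws snap behind the ball head at about 6 N in the last 13 mm before seating; pulling off takes as much.
- holder: Grey square holder fixed to the table, 68 x 68 mm, top at 78 mm, with a 44 mm square hole in which the gun's nose hangs free; 100 mm square base 6 mm thick. Origin under its centre. The gun is lifted straight up, 70 mm, to clear it.
- carton: Bystander: brown carton, 90 x 110 x 60 mm tall; origin at the centre of its underside. It and the holder swap places.
- can: Bystander: can with yellow label, 60 mm diameter, 100 mm tall; origin at the centre of its underside.
- spool: Bystander: black ring-shaped tape spool lying flat, 84 mm diameter, 25 mm tall; origin at the centre of its underside.
- screwdriver: Bystander: screwdriver lying on the table beyond the head; origin under its middle.

How it is judged:
By the outcome, as a careful person would: the job done as asked, in the order asked, and still so for the second after the job is handed in, while the arm keeps its last pose, push and grip.
It also fails if it takes over 64 s, if anything falls off the work surface, if the arm or the gripper's body presses on something with over 40 N, if the wrist force passes 120 N, or if a joint passes its speed limit or range.

## Working session

There is one attempt and no reset: what is moved stays moved. The work goes in short steps, Python scripts to look and compute and a tool call to move; the robot and the scene stay as the last step left them, time stands still between calls to the robot, and variables do not carry over. Pictures are saved under pics/ and viewed, at most 10 in all, crops included, and the job is handed in when it is done.

Besides the shell and the picture viewer there is one more tool, called as name([rows], argument=value, ...), one row to a line, values as JSON. carry_out: Moves the arm, as the interface text tells. Its arguments: {"type":"object","properties":{"slide":{"type":"array"},"roll":{"type":"array"},"claw":{"type":"array"}},"required":["slide","roll","claw"]}

```bash
mkdir -p pics; cat > h.py <<'E'
import numpy as np, cv2
from bench import *
from scipy.spatial.transform import Rotation as R
def px(im,uv,w=3):
    u,v=int(round(uv[0])),int(round(uv[1])); z=im["z_map"][max(v-w,0):v+w+1,max(u-w,0):u+w+1]; z=z[z>0]
    return ray(im,uv,np.median(z)) if len(z) else None
def ray(im,uv,d):
    M=im["mtx"]; x=(uv[0]-M[0,2])/M[0,0]*d; y=(uv[1]-M[1,2])/M[1,1]*d
    return (im["world_from_camera"]@np.array([x,-y,-d,1]))[:3]
def atz(im,uv,z):
    a=ray(im,uv,100.);b=ray(im,uv,1000.); return a+(b-a)*(z-a[2])/(b[2]-a[2])
def proj(im,P):
    c=np.linalg.inv(im["world_from_camera"])@np.append(P,1); M=im["mtx"]
    return np.array([M[0,0]*c[0]/-c[2]+M[0,2],M[1,1]*-c[1]/-c[2]+M[1,2]])
E
python3 - <<'E'
from h import *
s=read_state(); print({k:np.round(v,3).tolist() for k,v in s.items()}); print(grip_point_offset if not callable(grip_point_offset) else grip_point_offset())
for n in ["scene","top"]:
    im=get_image(n); cv2.imwrite(f"pics/{n}0.png",im["img"][:,:,::-1]); print(n,im["world_from_camera"].round(3).tolist(),im["mtx"].tolist(),[k for k in im])
    for t in ["head","rim","flap_edge","nipple","gun","coupler_seat","holder","carton","can","spool","screwdriver"]:
        r=place_of(im,t)[:2]; print(t,[(np.round(q["at"],1).tolist(),round(q["conf"],2),np.round(px(im,q["at"]),0).tolist() if px(im,q["at"]) is not None else None) for q in r])
E
```

```text
{'clock': 0.0, 'joints': [-0.991, 0.386, 0.007, -0.001, -1.194, -0.259], 'joint_vel': [0.001, -0.001, -0.0, 0.002, -0.0, -0.001], 'joint_efforts': [0.0, -39.229, 18.84, 4.186, -0.005, 0.0], 'position': [197.053, -592.894, 403.62], 'ee_rot': [-0.16, 0.987, 0.001, -0.0], 'contact_force': [0.265, 0.261, 0.356], 'wrist_torque': [-0.036, -0.031, -0.015], 'grasp_force': 0.0, 'gripper_width': 85.338}
154.70000000000002
scene [[0.41, -0.533, 0.74, 1494.45], [0.912, 0.234, -0.337, -396.185], [0.007, 0.813, 0.582, 796.265], [0.0, 0.0, 0.0, 1.0]] [[581.7451163220478, 0.0, 328.4553816813411], [0.0, 581.7451163220478, 226.54673777005786], [0.0, 0.0, 1.0]] ['img', 'z_map', 'mtx', 'world_from_camera', 'shot']
head [([304.4, 246.4], 0.65, [555.0, -26.0, 22.0]), ([271.5, 185.2], 0.28, [523.0, -83.0, 174.0])]
rim [([335.7, 205.9], 0.68, [517.0, 66.0, 80.0])]
flap_edge [([271.0, 185.6], 0.91, [501.0, -77.0, 159.0])]
nipple [([272.1, 217.7], 0.53, [395.0, -45.0, 2.0])]
gun [([301.4, 245.8], 0.59, [591.0, -47.0, 55.0]), ([415.2, 184.6], 0.56, [525.0, 265.0, 91.0])]
coupler_seat [([271.7, 186.9], 0.49, [5
[... 615 characters left out ...]
, 'shot']
head [([331.1, 287.1], 0.64, [535.0, -26.0, 90.0])]
rim [([280.7, 304.5], 0.76, [500.0, 85.0, 12.0])]
flap_edge [([361.1, 283.0], 0.9, [541.0, -81.0, 188.0]), ([187.2, 300.5], 0.68, [516.0, 263.0, 117.0])]
nipple [([357.8, 284.8], 0.4, [537.0, -74.0, 192.0])]
gun [([187.4, 301.8], 0.73, [514.0, 262.0, 117.0])]
coupler_seat [([359.4, 283.0], 0.74, [541.0, -77.0, 190.0])]
holder [([194.3, 302.5], 0.81, [511.0, 257.0, 86.0])]
carton [([464.6, 310.2], 0.86, [478.0, -307.0, 60.0]), ([329.4, 287.1], 0.44, [535.0, -23.0, 86.0])]
can [([459.3, 204.0], 0.89, [701.0, -301.0, 81.0])]
spool [([165.0, 213.5], 0.91, [712.0, 344.0, 1.0])]
screwdriver [([325.7, 183.6], 0.75, [766.0, -22.0, 20.0])]
```

View pics/top0.png

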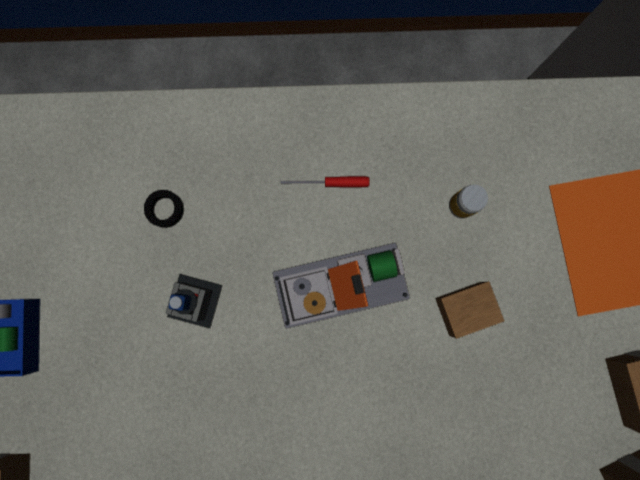

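View pics/scene0.png

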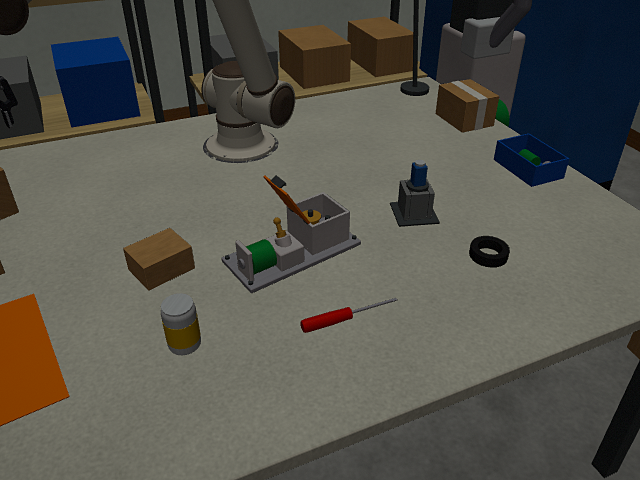

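The top view shows the head at about (340,285), with its +y end (gear case) pointing left in the picture and the flap leaning over the nipple. The gun stands in the holder at (180,300), and the carton is at (470,310). The scene view shows the nipple at (279,225) leaning left, towards the robot, and the blue gun at (419,175).

```bash
cat >> h.py <<'E'
def cloud(im):
    v,u=np.nonzero(im["z_map"]>0); d=im["z_map"][v,u]; M=im["mtx"]
    P=np.c_[(u-M[0,2])/M[0,0]*d,-(v-M[1,2])/M[1,1]*d,-d,np.ones(len(d))]@im["world_from_camera"].T
    return P[:,:3],im["img"][v,u].astype(int),np.c_[u,v]
def rect(P):
    r=cv2.minAreaRect(P[:,:2].astype(np.float32)); return np.round(r[0],1),np.round(r[1],1),round(r[2],2)
E
python3 - <<'E'
from h import *
for n in ["top","scene"]:
    im=get_image(n);P,C,U=cloud(im)
    b=(abs(P[:,0]-540)<170)&(abs(P[:,1]+20)<190)
    tbl=P[(abs(P[:,0]-400)<30)&(abs(P[:,1]-100)<30)]; print(n,"table z",np.median(tbl[:,2]),tbl[:,2].std())
    m=b&(P[:,2]>4)&(P[:,2]<300)&(P[:,0]<680); print("plate",rect(P[m]),m.sum())
    m=b&(P[:,2]>78)&(P[:,2]<95)&(P[:,1]>-25); print("case top",rect(P[m]),m.sum(),np.median(P[m,2]))
    o=b&(C[:,0]>120)&(C[:,1]<C[:,0]*.55)&(C[:,2]<C[:,0]*.35)&(P[:,2]>95); Q=P[o];c=np.median(Q,0);Q=Q[np.linalg.norm(Q-c,axis=1)<80]
    _,s,V=np.linalg.svd(Q-Q.mean(0),full_matrices=False); print("flap",len(Q),Q.mean(0).round(1),V[2].round(3),(s/len(Q)**.5).round(1), Q[:,2].max())
    g=(abs(P[:,0]-520)<70)&(abs(P[:,1]-260)<70)
    for lo,hi in [(10,70),(74,82),(82,92),(95,150),(136,150)]:
        m=g&(P[:,2]>lo)&(P[:,2]<hi); 
        if m.sum()>4: print("gun",lo,hi,m.sum(),rect(P[m]),np.median(P[m],0).round(1),P[m,2].max().round(1))
    m=g&(P[:,2]>3.5); print("holderbase",rect(P[m]))
    bl=g&(C[:,2]>C[:,0]*1.5)&(P[:,2]>60); print("blue",bl.sum(),P[bl].mean(0).round(1),P[bl].max(0).round(1))
E
```

```text
top table z 0.49574981045827826 1.9613686826844103
plate (array([525.1, -20.1]), array([379.5, 309.8]), 89.99) 8110
case top (array([518. ,  23.5]), array([ 99.9, 106. ]), 11.87) 588 86.85760631442685
flap 43 [538.3 -80.9 187.3] [ 0.207 -0.976  0.075] [31.2  1.7  1. ] 191.014045488472
gun 10 70 289 (array([512.2, 276.8]), array([100.6,  91.4]), 70.12) [513.3 247.5  38.7] 70.0
gun 74 82 488 (array([512.6, 277.6]), array([68.9, 68.2]), 73.28) [509.8 268.2  78.3] 82.0
gun 82 92 230 (array([514.1, 276.3]), array([52.4, 68.2]), 63.01) [514.5 265.9  86. ] 91.7
gun 95 150 318 (array([513.8, 277.8]), array([30.5, 30. ]), 79.13) [514.2 271.2 138. ] 148.4
gun 136 150 203 (array([513.3, 277.4]), array([29.1, 28.5]), 79.55) [514.2 275.3 142.6] 148.4
holderbase (array([520.6, 260.2]), array([137.5, 139.9]), 0.57)
blue 197 [514.5 269.9 124.5] [530.3 304.1 141.5]
scene table z 1.9414497857817992 1.2435415054450092
plate (array([521.4, -20. ]), array([296.8, 377.1]), 0.36) 7046
case top (array([520.8,  21.8]), array([105.4, 108.4]), 11.45) 503 84.88629337930035
flap 34 [545.1 -81.7 186. ] [-0.129  0.615  0.778] [27.7  1.4  0.8] 188.5192821917134
gun 10 70 763 (array([517.8, 275.8]), array([71.4, 75.8]), 71.66) [542.7 258.4  41.1] 69.9
gun 74 82 236 (array([515.3, 276.1]), array([69.3, 71.9]), 71.47) [534.1 262.9  77.7] 82.0
gun 82 92 139 (array([520.2, 274.5]), array([49.9, 44.8]), 55.82) [526.6 267.1  85.9] 92.0
gun 95 150 337 (array([517. , 276.9]), array([32.9, 36.3]), 73.14) [525.6 271.1 124.1] 145.7
gun 136 150 89 (array([516. , 276.7]), array([30.7, 31.9]), 70.84) [518.6 272.6 141.4] 145.7
holderbase (array([512.1, 263.3]), array([128.3, 111.1]), 79.56)
blue 314 [523.6 271.4 114.4] [534.4 290.3 139.4]
```

```bash
python3 - <<'E'
from h import *
from scipy.optimize import minimize
for n in ["top","scene"]:
    im=get_image(n);P,C,U=cloud(im)
    a0=np.radians(12.5)
    def loc(p,P): c,s=np.cos(p[2]),np.sin(p[2]); d=P[:,:2]-p[:2]; return np.c_[d@[c,s],d@[-s,c]]
    L=loc([528.5,-26,a0],P)
    inb=(abs(L[:,0]-5)<85)&(abs(L[:,1]+22)<165)
    m=inb&(P[:,2]>80)&(P[:,2]<93)&(L[:,1]>5)
    top=P[m]; print(n,"z case",np.median(top[:,2]))
    pl=P[inb&(P[:,2]>4.5)&(P[:,2]<11)]
    for a in np.radians([11,11.5,12,12.5,13,13.5]):
        t=loc([528.5,-26,a],top); q=loc([528.5,-26,a],pl)
        e=lambda x:np.percentile(x,[1.5,98.5]).round(1)
        print(round(np.degrees(a),1),"case x",e(t[:,0]),"y",e(t[:,1]),"plate x",e(q[:,0]),"y",e(q[:,1]))
    # edge lines: far plate edges
    L=loc([528.5,-26,a0],P)
    f=inb&(P[:,2]>95)&(P[:,2]<230)&(L[:,1]<-5); print("high pts",f.sum())
    hsv=cv2.cvtColor(im["img"],cv2.COLOR_RGB2HSV)[U[:,1],U[:,0]]
    o=f&(hsv[:,0]<16)&(hsv[:,1]>160); 
    A=np.polyfit(L[o,1],P[o,2],1); an=np.degrees(np.arctan2(P[o,2]-90,L[o,1]))
    print("flap ang pts",o.sum(),"slope",A, np.percentile(an,[5,25,50,75,95]).round(1),L[o].min(0).round(1),L[o].max(0).round(1),P[o,2].min(),P[o,2].max())
    if n=="scene":
        print([ (q["at"],q["conf"],recognise(im,"nipple")[0]["at"]) for q in place_of(im,"nipple")])
        for uv in [(279,218),(278,219)]: print(atz(im,uv,105),px(im,uv,1))
        org=np.array([528.5,-26,0]);c,s=np.cos(a0),np.sin(a0);print("pred apex px",proj(im,org+[c*-2+s*56,s*-2-c*56,105]))
        cr=im["img"][165:295,210:370,::-1]; cv2.imwrite("pics/crop1.png",cv2.resize(cr,None,fx=4.5,fy=4.5,interpolation=cv2.INTER_CUBIC))
E
```

```text
top z case 86.67841741451548
11.0 case x [-50.6  48.9] y [  7.2 103.2] plate x [-72.6  83.3] y [-175.2  137. ]
11.5 case x [-50.1  49.2] y [  7.3 103.2] plate x [-72.3  83.2] y [-175.4  136.9]
12.0 case x [-49.7  49.7] y [  7.5 103.2] plate x [-72.9  83.3] y [-175.2  136.7]
12.5 case x [-49.2  50.1] y [  7.5 103.2] plate x [-73.6  83.4] y [-175.   136.6]
13.0 case x [-48.9  50.7] y [  7.5 103.4] plate x [-74.   83.1] y [-175.1  136.4]
13.5 case x [-48.6  51.4] y [  7.3 103.4] plate x [-73.8  83.5] y [-175.2  136.2]
high pts 1343
flap ang pts 1101 slope [-1.72936786 92.53072583] [115.  117.9 118.8 119.5 120.5] [-42.5 -58.2] [43.2 -5. ] 98.66484630703303 194.73136943907457
scene z case 85.01064897108381
11.0 case x [-50.7  52.1] y [ 9.9 99.5] plate x [-49.5  74.1] y [-167.5  112.7]
11.5 case x [-50.3  52.5] y [ 9.5 99.6] plate x [-50.9  73.3] y [-167.6  112.4]
12.0 case x [-49.7  53.2] y [ 9.1 99.7] plate x [-52.4  72.8] y [-167.7  112. ]
12.5 case x [-49.1  53.5] y [ 8.7 99.5] plate x [-53.8  73.1] y [-168.   111.6]
13.0 case x [-48.4  54.1] y [ 8.3 99.7] plate x [-55.2  73.7] y [-168.3  111.2]
13.5 case x [-47.7  54.9] y [  7.8 100. ] plate x [-56.7  74.4] y [-168.7  110.8]
high pts 519
flap ang pts 336 slope [-1.76571139 81.57316238] [120.7 122.1 123.  125.4 133.9] [-42.6 -61.4] [46.8 -7.9] 95.40339022611886 188.7265514515774
[([273.2, 219.5], 0.6, [279.7, 237.0])]
[544.96686715 -77.61336988 105.        ] [540.68907094 -76.17808058 101.88557786]
[547.56370976 -80.78072895 105.        ] [545.44612949 -80.07537171 103.45408115]
pred apex px [276.38272789 216.80940778]
```

View pics/crop1.png

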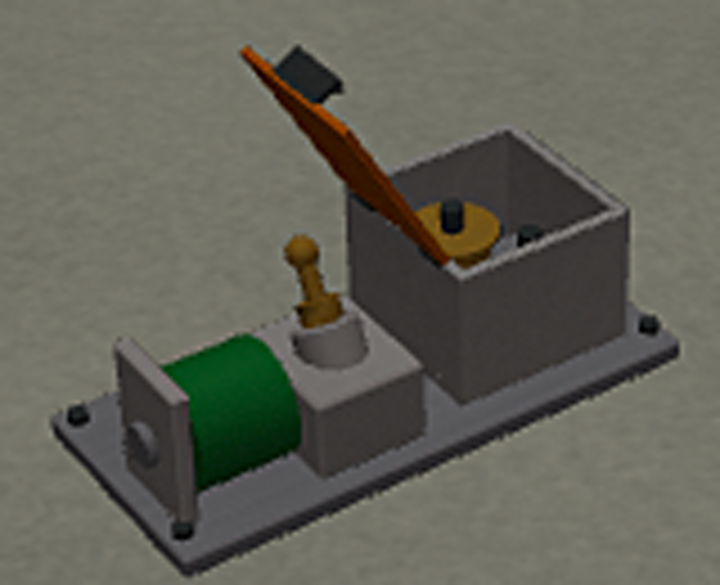

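The crop shows the flap at about 119° over the nipple. The nipple's ball is at roughly (277,220) in the scene picture, which agrees with my fitted head pose: origin (528.5, -26), yaw 12.5°.

I'll go over the head with the fingers closed. The moves only turn about the tool's axis, so the gun will have to be tilted in the fingers later.

```bash
cat >> h.py <<'E'
A0=np.radians(12.5); O=np.array([528.5,-26.,0.])
HR=np.array([[np.cos(A0),-np.sin(A0),0],[np.sin(A0),np.cos(A0),0],[0,0,1]])
def W(h): return O+HR@np.array(h,float)
def H(w): return HR.T@(np.array(w,float)-O)
def rel(w,off):  # slide in mm so that the point off mm ahead of TCP comes to w
    s=read_state(); T=R.from_quat(s["ee_rot"]).as_matrix(); print("toolRot y-angle",np.degrees(np.arctan2(T[1,1],T[0,1])).round(2), "tiltz",T[:,2].round(4))
    return (T.T@(np.array(w)-(s["position"]+T[:,2]*off))).round(1)
E
python3 -c "
from h import *
print(rel(W([0,-110,231]),173))"
```

```text
toolRot y-angle 108.38 tiltz [-0.  0. -1.]
[-482.1  324.2    0.7]
```

carry_out([
  [-0.048,0.032,0],
  [-0.096,0.065,0],
  [-0.145,0.097,0],
  [-0.193,0.13,0],
  [-0.241,0.162,0],
  [-0.289,0.194,0],
  [-0.338,0.227,0],
  [-0.386,0.259,0],
], roll=[0,1,2,3,4,5,5.9,5.9], claw=[0,0,0,0,0,0,0,0])

```text
clock: 2.5
position: [482.6, -223.8, 405.1]
ee_rot: [-0.109, 0.994, -0.0, 0.0]
contact_force: [1.0, -0.9, 0.2]
gripper_width: -0.2
grasp_force: 0.0
```

```bash
python3 -c "
from h import *
print(rel(W([0,-110,231]),173),rel(W([0,-110,150]),173)); print(H(read_state()['position']-[0,0,173]))"
```

```text
toolRot y-angle 102.49 tiltz [ 9.e-04 -3.e-04 -1.e+00]
toolRot y-angle 102.49 tiltz [ 9.e-04 -3.e-04 -1.e+00]
[-87.5  73.3   1.2] [-87.4  73.3  82.2]
[ -87.60307688 -183.21732229  232.12526562]
```

carry_out([
  [-0.044,0.037,0],
  [-0.087,0.073,0.01],
  [-0.087,0.073,0.05],
  [-0.087,0.073,0.082],
  [-0.087,0.105,0.082],
  [-0.087,0.125,0.082],
  [-0.087,0.147,0.082],
  [-0.087,0.168,0.082],
], roll=[0,0,0,0,0,0,0,0], claw=[0,0,0,0,0,0,0,0])

```text
clock: 3.5
position: [530.9, -44.8, 333.5]
ee_rot: [-0.111, 0.994, -0.004, 0.003]
contact_force: [-17.0, -6.2, 46.9]
gripper_width: 0.0
grasp_force: 20.6
```

```bash
python3 -c "
from h import *
print(H(read_state()['position']-[0,0,173]))
im=get_image('scene'); cv2.imwrite('pics/f1.png',im['img'][:,:,::-1][60:320,150:480])"
```

```text
[ -1.69974576 -18.89261339 160.51639927]
```

View pics/f1.png

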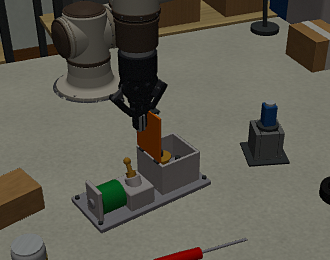

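The flap is nearly upright and its edge is pushing up under the gripper's linkage (47 N), so I'm raising the tool at once.

carry_out([
  [0,-0.004,-0.02],
  [0,-0.004,-0.033],
  [0,-0.004,-0.033],
], roll=[0,0,0], claw=[0,0,0])

```text
clock: 3.92
position: [531.5, -46.6, 356.3]
ee_rot: [-0.109, 0.994, 0.0, 0.001]
contact_force: [-0.1, -0.3, -0.3]
gripper_width: 0.0
grasp_force: 0.0
```

```bash
cat >> h.py <<'E'
def flap():
    im=get_image('scene');P,C,U=cloud(im);L=(P-O)@HR
    hsv=cv2.cvtColor(im["img"],cv2.COLOR_RGB2HSV)[U[:,1],U[:,0]]
    o=(abs(L[:,0])<50)&(abs(L[:,1])<115)&(P[:,2]>93)&(hsv[:,0]<12)&(hsv[:,1]>170)
    if o.sum()<5: print("no flap pts"); return
    r=np.hypot(L[o,1],P[o,2]-90); k=r>40; print("flap n",o.sum(),"ang",np.percentile(np.arctan2(P[o,2]-90,L[o,1])[k],[10,50,90]).round(2),"zmax",P[o,2].max().round(1))
E
python3 -c "
from h import *
s=read_state();print(H(s['position']-[0,0,173]),s['contact_force']);flap()"
```

```text
[ -1.57950399 -20.76963407 183.30320671] [-0.11506668 -0.33368531 -0.32658888]
flap n 87 ang [1.56 1.59 1.75] zmax 532.1
```

carry_out([
  [0,0.015,-0.004],
  [0,0.03,-0.004],
  [0,0.042,0.002],
  [0,0.053,0.008],
  [0,0.064,0.015],
  [0,0.074,0.023],
  [0,0.089,0.044],
  [0,0.096,0.06],
], roll=[0,0,0,0,0,0,0,0], claw=[0,0,0,0,0,0,0,0])

```text
clock: 4.97
position: [510.2, 48.0, 294.7]
ee_rot: [-0.109, 0.994, 0.0, -0.0]
contact_force: [0.2, -0.7, 0.5]
gripper_width: -0.2
grasp_force: 0.4
```

```bash
python3 -c "
from h import *
s=read_state();print(H(s['position']-[0,0,173]),s['contact_force']);flap()"
```

```text
[ -1.89731324  76.18575372 121.66322018] [ 0.18732998 -0.68763723  0.54126439]
flap n 49 ang [0.32 0.37 1.42] zmax 368.9
```

carry_out([
  [0,0.012,0.01],
  [0,0.018,0.02],
  [0,0.019,0.025],
  [0,0.019,0.029],
  [0,0.019,0.032],
  [0,0.019,0.034],
  [0,0.019,0.034],
], roll=[0,0,0,0,0,0,0], claw=[0,0,0,0,0,0,0])

```text
clock: 5.9
position: [506.4, 65.9, 265.5]
ee_rot: [-0.109, 0.994, -0.0, 0.001]
contact_force: [-10.4, 1.9, 25.3]
gripper_width: -0.0
grasp_force: 12.7
```

```bash
python3 -c "
from h import *
s=read_state();print(H(s['position']-[0,0,173]),s['contact_force']);flap()"
```

```text
[-1.67594246 94.54440304 92.49029623] [-10.43726076   1.89638054  25.32863032]
flap n 18 ang [0.09 1.3  1.36] zmax 441.0
```

carry_out([
  [0,0,-0.02],
  [0,0,-0.06],
  [0,0,-0.11],
  [0,0.05,-0.13],
  [0,0.1,-0.13],
  [0,0.12,-0.13],
  [0,0.12,-0.13],
], roll=[0,0,0,8,16,24,24], claw=[0,0,0,0.085,0.085,0.085,0.085])

```text
clock: 6.82
position: [480.1, 183.8, 391.3]
ee_rot: [0.099, 0.995, -0.0, -0.0]
contact_force: [-0.5, 0.5, 0.4]
gripper_width: 72.0
grasp_force: 0.0
```

```bash
cat > m.py <<'E'
from h import *
s=read_state();print(s['clock'],s['position'].round(1) if hasattr(s['position'],'round') else s['position'],s['gripper_width'])
import bench; print(bench.grip_point_offset)
hyp=lambda P,p:(P[:,:2]-p)
for n in ["top","scene"]:
    im=get_image(n);P,C,U=cloud(im);L=(P-O)@HR
    k=(abs(L[:,0])<35)&(abs(L[:,1]-55)<45)&(P[:,2]>80)&(P[:,2]<120)
    Q=L[k]; A=np.c_[Q[:,1],np.ones(len(Q))]; print(n,"flap slope",np.linalg.lstsq(A,Q[:,2],rcond=None)[0].round(3),len(Q),Q[:,2].std().round(2))
    # nipple
    b=(abs(L[:,0]+2)<30)&(abs(L[:,1]+56)<16)&(P[:,2]>72)&(P[:,2]<120)
    Q=L[b]; print(" nipple pts",len(Q)); 
    if len(Q):
        from scipy.optimize import least_squares
        t=Q[Q[:,2]>88]; print("  ball pts",len(t),"zmax",t[:,2].max().round(1),t.mean(0).round(1))
        f=least_squares(lambda c:np.linalg.norm(t-c,axis=1)-8,t.mean(0)-[0,0,3],loss="soft_l1"); print("  ball centre head",f.x.round(1),"expected",(np.array([-2,-56,105])-8*np.array([-np.sin(.5),0,np.cos(.5)])).round(1))
    cv2.imwrite(f"pics/{n}_m.png",im["img"][:,:,::-1])
    g=(np.hypot(*(P[:,:2]-[514,277.3]).T)<45)
    for lo,hi in [(95,150),(134,139.5),(140,150),(75,82)]:
        m=g&(P[:,2]>lo)&(P[:,2]<hi)
        if m.sum()>8: print(" gun",lo,hi,m.sum(),rect(P[m]),P[m].mean(0).round(1))
E
python3 m.py
```

```text
6.825 [480.1 183.8 391.3] 71.95918018912766
154.70000000000002
top flap slope [1.0000e-03 9.2883e+01] 1507 1.77
 nipple pts 141
  ball pts 56 zmax 108.9 [  2.4 -57.4 102. ]
  ball centre head [  1.6 -57.8  98.3] expected [  1.8 -56.   98. ]
 gun 95 150 147 (array([522.2, 276.2]), array([31.1, 12.7]), 77.74) [522.2 271.9 130.3]
 gun 134 139.5 46 (array([522.3, 275.2]), array([28.7, 12.1]), 79.96) [523.4 272.9 137. ]
 gun 140 150 42 (array([521.4, 278. ]), array([23.5,  7.9]), 82.2) [521.1 277.2 143.6]
 gun 75 82 231 (array([528.4, 273.2]), array([70.8, 37.6]), 77.29) [534.7 268.1  78.4]
scene flap slope [-1.0000e-03  9.2521e+01] 720 1.42
 nipple pts 133
  ball pts 61 zmax 107.9 [  5.9 -59.8  98.7]
  ball centre head [  2.7 -58.2  97.2] expected [  1.8 -56.   98. ]
 gun 95 150 340 (array([516.5, 275.9]), array([31.9, 33.4]), 76.36) [522.8 272.3 123. ]
 gun 134 139.5 49 (array([516.6, 277.2]), array([29.1, 32.4]), 74.81) [521.5 273.4 136.7]
 gun 140 150 52 (array([515.4, 276.9]), array([21.3, 23.6]), 53.32) [516.7 276.6 143.5]
 gun 75 82 213 (array([515.3, 276.2]), array([67.5, 71.7]), 74.28) [526.3 268.4  77.9]
```

```bash
python3 -c "
from h import *
print(rel([515,277,200],154.7),rel([515,277,114],154.7))"
```

```text
toolRot y-angle 78.57 tiltz [-6.e-04 -4.e-04 -1.e+00]
toolRot y-angle 78.57 tiltz [-6.e-04 -4.e-04 -1.e+00]
[-15.3  99.6  36.6] [-15.3  99.6 122.6]
```

View pics/scene_m.png

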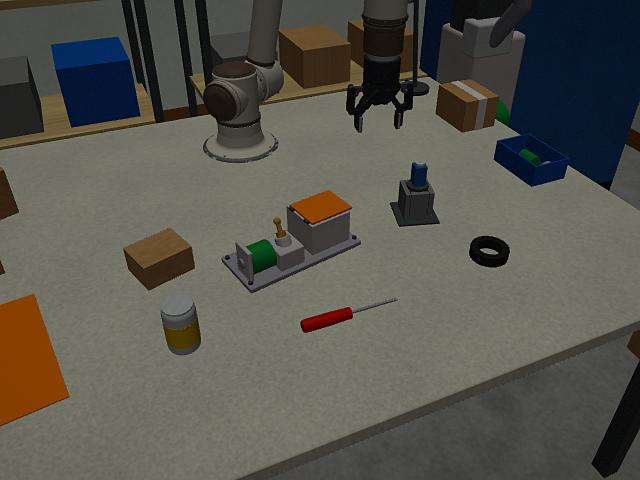

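The picture shows the flap shut at (320,206), the nipple clear at (278,222), and the open gripper at (380,110) near the gun at (419,175). Next is the grasp.

carry_out([
  [-0.008,0.05,0],
  [-0.015,0.0995,0.01],
  [-0.015,0.0995,0.03],
  [-0.015,0.0995,0.065],
  [-0.015,0.0995,0.1],
  [-0.015,0.0995,0.122],
  [-0.015,0.0995,0.122],
], roll=[0,2,2,2,2,2,2], claw=[0.085,0.085,0.085,0.085,0.085,0.085,0.085])

```text
clock: 7.8
position: [515.1, 275.9, 267.7]
ee_rot: [0.118, 0.993, -0.002, -0.002]
contact_force: [-0.9, -0.4, 0.3]
gripper_width: 85.4
grasp_force: 0.0
```

carry_out([
  [0,0,0],
  [0,0,0],
  [0,0,0],
  [0,0,0],
  [0,0,0],
  [0,0,0],
], roll=[0,0,0,0,0,0], claw=[0.02,0.02,0.02,0.02,0.02,0.02])

```text
clock: 8.55
position: [515.4, 277.7, 271.0]
ee_rot: [0.117, 0.993, 0.001, 0.001]
contact_force: [0.2, 0.5, 5.3]
gripper_width: 29.3
grasp_force: 58.8
```

```bash
python3 -c "
from h import *
s=read_state();print(s['position'],s['contact_force'],s['wrist_torque'],s['gripper_width'],s['grasp_force'])
print(rel([515,277,114],154.7))"
```

```text
[515.39118564 277.67886245 270.97204349] [0.23407983 0.45170448 5.30532425] [ 0.05965986  0.15755973 -0.06432953] 29.34843095029212 58.83056402206421
toolRot y-angle 76.52 tiltz [ 0.0021  0.0012 -1.    ]
[ 0.5 -1.   2.3]
```

carry_out([
  [0,0,-0.02],
  [0,0,-0.04],
  [0,0,-0.048],
  [0.005,0,-0.048],
  [0.01,0,-0.048],
  [0.015,0,-0.048],
  [0.02,0,-0.048],
  [0.02,0,-0.048],
], roll=[0,0,0,0,0,0,0,0], claw=[0.02,0.02,0.02,0.02,0.02,0.02,0.02,0.02])

```text
clock: 9.55
position: [496.2, 281.6, 317.9]
ee_rot: [0.117, 0.993, -0.0, 0.001]
contact_force: [6.1, -3.4, -2.5]
gripper_width: 29.4
grasp_force: 59.7
```

```bash
cat > g.py <<'E'
from h import *
s=read_state();T=R.from_quat(s["ee_rot"]).as_matrix();G=s['position']+T[:,2]*154.7
print(s['clock'],"pos",s['position'].round(1),"F(tool)",(T.T@s['contact_force']).round(1),"M",np.round(s['wrist_torque'],2),round(s['gripper_width'],1),round(s['grasp_force'],1))
for n in ["scene","top"]:
    im=get_image(n);P,C,U=cloud(im);hsv=cv2.cvtColor(im["img"],cv2.COLOR_RGB2HSV)[U[:,1],U[:,0]]
    L=(P-G)@T  # tool frame about grasp point: x lean dir, z down
    b=(np.abs(L[:,0])<75)&(np.abs(L[:,1])<60)&(L[:,2]>-45)&(L[:,2]<110)
    blue=b&(hsv[:,0]>98)&(hsv[:,0]<125)&(hsv[:,1]>140)&(hsv[:,2]>50); red=b&((hsv[:,0]<8)|(hsv[:,0]>172))&(hsv[:,1]>150)&(L[:,2]>40)
    Q=L[blue]; print(n,"blue",len(Q),Q.mean(0).round(1) if len(Q) else "","red",red.sum(),L[red].mean(0).round(1) if red.sum() else "")
    if len(Q)>20:
        h=Q-Q.mean(0);w,v=np.linalg.eigh(h.T@h/len(Q)); d=v[:,2]*np.sign(v[2,2]); 
        print("  long axis",d.round(2)," plane normal",v[:,0].round(2),"sd",np.sqrt(w).round(1))
    for t in ["gun","coupler_seat"]:
        print("  ",t,[(np.round(q["at"],1).tolist(),round(q["conf"],2)) for q in place_of(im,t)[:2]])
    u,v=proj(im,G+[0,0,-20]).astype(int); c=im["img"][max(v-75,0):v+75,max(u-100,0):u+100,::-1]
    cv2.imwrite(f"pics/g_{n}_{int(s['clock']*100)}.png",cv2.resize(c,None,fx=4,fy=4,interpolation=cv2.INTER_CUBIC)); print("  crop at",u-100,v-75)
E
python3 g.py; ls pics
```

```text
9.55 pos [496.2 281.6 317.9] F(tool) [-6.7 -1.9  2.5] M [-1.17 -1.92  0.  ] 29.4 59.7
scene blue 48 [-10.7  -1.  -13. ] red 8 [-22.7  -8.1  93.9]
  long axis [-0.19  0.11  0.98]  plane normal [0.98 0.08 0.18] sd [ 3.2  9.  14.1]
   gun [([415.3, 164.7], 0.75)]
   coupler_seat [([417.5, 184.6], 0.58)]
  crop at 316 83
top blue 0  red 35 [-16.5 -10.2  95.7]
   gun [([175.8, 310.4], 0.7)]
   coupler_seat [([185.5, 306.2], 0.62)]
  crop at 73 236
crop1.png
f1.png
g_scene_955.png
g_top_955.png
scene0.png
scene_m.png
top0.png
top_m.png
```

The gun pivots in the pads (about 10° so far) under a mild 7 N push, so I'll carry on.

carry_out([
  [0.005,0,0],
  [0.01,0,0],
  [0.015,0,0],
  [0.02,0,0],
  [0.025,0,0],
  [0.028,0,0],
  [0.028,0,0],
], roll=[0,0,0,0,0,0,0], claw=[0.02,0.02,0.02,0.02,0.02,0.02,0.02])

```text
clock: 10.72
position: [469.2, 288.5, 317.8]
ee_rot: [0.117, 0.993, 0.0, 0.002]
contact_force: [6.7, -2.2, -3.3]
gripper_width: 29.6
grasp_force: 59.7
```

```bash
python3 g.py; ls pics
```

```text
10.725 pos [469.2 288.5 317.8] F(tool) [-7.1 -0.6  3.3] M [-0.87 -2.14 -0.09] 29.6 59.7
scene blue 242 [-16.9  -2.1  -3.3] red 42 [-51.   -4.8  89. ]
  long axis [-0.4  -0.01  0.92]  plane normal [ 0.92 -0.    0.4 ] sd [ 2.9  7.8 14.3]
   gun [([413.6, 162.3], 0.92), ([338.3, 197.6], 0.24)]
   coupler_seat []
  crop at 313 77
top blue 0  red 38 [-47.9  -8.2  87.2]
   gun [([175.1, 315.9], 0.59)]
   coupler_seat [([184.5, 308.5], 0.55)]
  crop at 70 250
crop1.png
f1.png
g_scene_1072.png
g_scene_955.png
g_top_1072.png
g_top_955.png
scene0.png
scene_m.png
top0.png
top_m.png
```

carry_out([
  [0.006,0,0],
  [0.0115,0,0],
  [0.0115,0,0],
  [0.0115,0,-0.02],
  [0.0115,0,-0.05],
  [0.0115,0,-0.1],
  [0.0115,0,-0.1],
  [0.0115,0,-0.1],
], roll=[0,0,0,0,0,0,0,0], claw=[0.02,0.02,0.02,0.02,0.02,0.02,0.02,0.02])

```text
clock: 12.02
position: [456.3, 290.8, 415.9]
ee_rot: [0.118, 0.993, -0.001, -0.002]
contact_force: [0.1, -0.4, -5.4]
gripper_width: 29.7
grasp_force: 60.3
```

```bash
python3 g.py; ls pics
```

```text
12.025 pos [456.3 290.8 415.9] F(tool) [-0.2 -0.4  5.4] M [-0.01  0.12  0.  ] 29.7 60.3
scene blue 269 [-17.8  -2.   -4. ] red 37 [-60.7  -6.3  83.6]
  long axis [-0.48 -0.01  0.88]  plane normal [0.88 0.   0.48] sd [ 2.8  8.  14.1]
   gun [([416.5, 122.1], 0.62)]
   coupler_seat [([421.1, 141.5], 0.68)]
  crop at 315 36
top blue 0  red 43 [-59.7  -8.7  83.1]
   gun [([156.5, 324.2], 0.58)]
   coupler_seat [([168.6, 313.3], 0.82)]
  crop at 51 263
crop1.png
f1.png
g_scene_1072.png
g_scene_1202.png
g_scene_955.png
g_top_1072.png
g_top_1202.png
g_top_955.png
scene0.png
scene_m.png
top0.png
top_m.png
```

Lifted out, the gun reads a tilt of asin(0.48) ≈ 28.7°, which is what's needed. Now over to the nipple.

```bash
python3 -c "
from h import *
print(rel(W([-62.7,-57.7,255]),154.7))"
```

```text
toolRot y-angle 76.48 tiltz [-0.0016 -0.0016 -1.    ]
[-112.7 -370.8    7.5]
```

carry_out([
  [-0.008,-0.025,0],
  [-0.02,-0.065,0],
  [-0.036,-0.12,0],
  [-0.053,-0.175,0],
  [-0.07,-0.23,0],
  [-0.087,-0.285,0],
  [-0.103,-0.34,0],
  [-0.113,-0.371,0.007],
], roll=[-2,-6,-11,-16,-21,-24,-26,-26], claw=[0.02,0.02,0.02,0.02,0.02,0.02,0.02,0.02])

```text
clock: 13.32
position: [480.1, -98.3, 410.9]
ee_rot: [-0.108, 0.994, -0.0, 0.0]
contact_force: [0.7, 0.2, -4.2]
gripper_width: 29.4
grasp_force: 60.6
```

carry_out([
  [0,0,0.015],
  [0,0,0.03],
  [0,0,0.033],
  [0,0,0.033],
], roll=[0,0,0,0], claw=[0.02,0.02,0.02,0.02])

```text
clock: 13.82
position: [480.5, -95.1, 377.6]
ee_rot: [-0.11, 0.994, -0.0, -0.0]
contact_force: [0.2, 0.5, -3.8]
gripper_width: 29.9
grasp_force: 60.7
```

```bash
cat > fit.py <<'E'
from h import *
from scipy.optimize import least_squares
s=read_state();T=R.from_quat(s["ee_rot"]).as_matrix();G=s['position']+T[:,2]*154.7
print(s['clock'],"gripH",H(G).round(1),"yaw",np.degrees(np.arctan2(T[1,1],T[0,1])).round(2),"F(tool)",(T.T@s['contact_force']).round(1))
BL=HR.T@T
for n in ["scene","top"]:
    im=get_image(n);P,C,U=cloud(im);hsv=cv2.cvtColor(im["img"],cv2.COLOR_RGB2HSV)[U[:,1],U[:,0]]
    L=(P-G)@T; b=(np.abs(L[:,0])<75)&(np.abs(L[:,1])<60)&(L[:,2]>-45)&(L[:,2]<110)
    B=L[b&(hsv[:,0]>98)&(hsv[:,0]<125)&(hsv[:,1]>140)&(hsv[:,2]>50)]; Rd=L[b&((hsv[:,0]<8)|(hsv[:,0]>172))&(hsv[:,1]>150)&(L[:,2]>40)]
    def fr(p):
        ox,oy,th=p; a=np.array([np.sin(th),0,-np.cos(th)]); e=np.array([np.cos(th),0,np.sin(th)]); return a,e,np.array([ox,oy,0])
    def res(p):
        a,e,o=fr(p); out=[(p[0])/3,p[1]/2]
        if len(B): q=B-o; out+=list(np.maximum(abs(q@e),abs(q[:,1]))-15)
        if len(Rd): q=Rd-o; out+=list(np.hypot(q@e,q[:,1])-16.5)
        return out
    f=least_squares(res,[0,0,.5],loss="soft_l1"); a,e,o=fr(f.x)
    g=np.r_[(B-o)@a,[0]]; r=np.r_[(Rd-o)@a,[0]]
    print(n,len(B),len(Rd),"ox,oy",f.x[:2].round(2),"tilt",np.degrees(f.x[2]).round(1),"cost",(f.cost/(len(B)+len(Rd)+1)).round(2),"blue axial",np.percentile(g,[3,97]).round(1),"red axial",np.percentile(r,[3,97]).round(1))
    Lh=(P-O)@HR; t=Lh[(abs(Lh[:,0]-2)<14)&(abs(Lh[:,1]+57)<14)&(P[:,2]>88)&(P[:,2]<109)&~((hsv[:,0]<8)&(hsv[:,1]>150))]
    if len(t)>8:
        k=least_squares(lambda c:np.linalg.norm(t-c,axis=1)-8,[2,-57.5,97.7],loss="soft_l1").x
        d=k-H(G+T@o); ah=BL@a; perp=d-ah*(d@ah); print("   ball",len(t),k.round(1),"axis head",ah.round(3),"perp (ball-axis) head",perp.round(1),"along",(d@ah).round(1))
E
python3 fit.py; python3 g.py | grep crop; ls pics | grep 1[34]
```

```text
13.825 gripH [-61.9 -57.1 222.9] yaw 102.58 F(tool) [-0.3  0.4  3.8]
scene 309 44 ox,oy [-2.77  0.98] tilt 28.2 cost 1.06 blue axial [-26.4  20.1] red axial [-103.5  -97.9]
   ball 65 [  3.1 -59.   97. ] axis head [-0.472 -0.     0.882] perp (ball-axis) head [-4.1 -2.9 -2.2] along -140.3
top 0 29 ox,oy [-1.29 -0.64] tilt 28.7 cost 0.32 blue axial [0. 0.] red axial [-103.6  -81.7]
   ball 20 [  3.3 -56.5  95.8] axis head [-0.48  -0.     0.877] perp (ball-axis) head [-4.4  1.2 -2.4] along -142.2
  crop at 158 89
  crop at 271 240
g_scene_1392.png
g_top_1392.png
```

View pics/g_scene_1392.png

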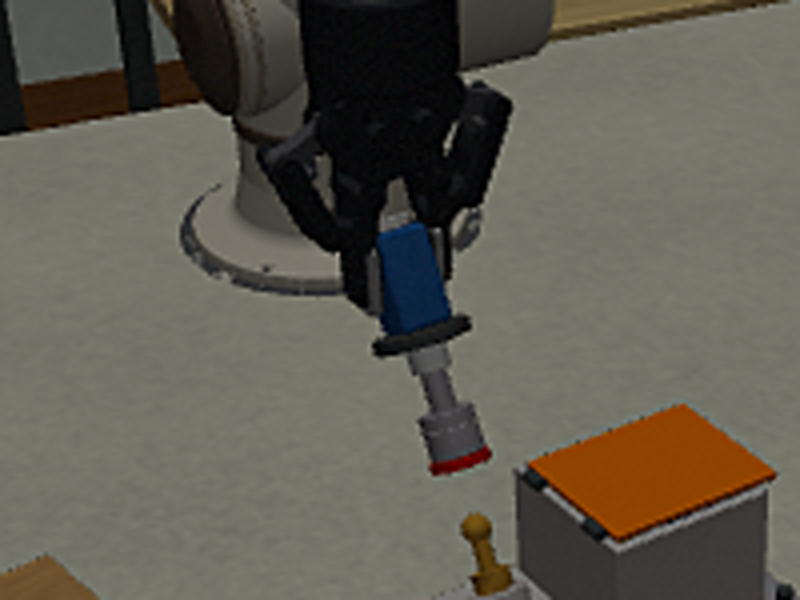

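The picture shows the gun above the nipple with parallel axes: mouth at crop (460,462), ball at (476,527). The fit asks for a shift of about 4.3 mm towards head -x and 1.5 mm towards -y, so I'll correct and come closer.

carry_out([
  [0.0043,-0.0015,0.0023],
  [-0.001,-0.0015,0.012],
  [-0.0063,-0.0015,0.0217],
  [-0.0063,-0.0015,0.0217],
  [-0.0063,-0.0015,0.0217],
], roll=[0,0,0,0,0], claw=[0.02,0.02,0.02,0.02,0.02])

```text
clock: 14.85
position: [487.0, -96.0, 355.8]
ee_rot: [-0.109, 0.994, -0.0, -0.0]
contact_force: [1.4, 0.7, -3.6]
gripper_width: 29.6
grasp_force: 60.7
```

```bash
python3 fit.py; python3 g.py | grep crop; ls pics | grep 1[4567]
```

```text
14.85 gripH [-55.8 -59.4 201.1] yaw 102.49 F(tool) [-1.5  0.4  3.6]
scene 304 47 ox,oy [-2.73  0.81] tilt 28.3 cost 1.03 blue axial [-26.1  19.8] red axial [-103.5  -97.7]
   ball 62 [  2.3 -58.7  97. ] axis head [-0.474  0.     0.881] perp (ball-axis) head [-0.5 -0.1 -0.3] along -117.9
top 0 26 ox,oy [-0.61 -0.75] tilt 28.8 cost 0.35 blue axial [0. 0.] red axial [-104.8  -74.7]
  crop at 159 100
  crop at 270 236
g_scene_1495.png
g_top_1495.png
```

carry_out([
  [-0.0024,0,0.0044],
  [-0.0048,0,0.0088],
  [-0.0067,0,0.0123],
  [-0.0077,0,0.014],
  [-0.0086,0,0.0158],
  [-0.0096,0,0.0176],
  [-0.0096,0,0.0176],
], roll=[0,0,0,0,0,0,0], claw=[0.02,0.02,0.02,0.02,0.02,0.02,0.02])

```text
clock: 16.12
position: [496.1, -93.8, 337.6]
ee_rot: [-0.109, 0.994, 0.0, -0.0]
contact_force: [-1.2, 0.8, -3.9]
gripper_width: 29.1
grasp_force: 60.9
```

```bash
python3 fit.py|cut -c1-170
```

```text
16.125 gripH [-46.4 -59.1 182.9] yaw 102.46 F(tool) [1.  1.1 3.9]
scene 299 44 ox,oy [-2.63  0.84] tilt 27.8 cost 1.04 blue axial [-26.1  19.6] red axial [-103.6  -97.7]
   ball 41 [  9.3 -60.5 101.1] axis head [-0.467 -0.     0.884] perp (ball-axis) head [ 7.7 -2.3  4.1] along -97.1
top 0 25 ox,oy [-30.16  -0.56] tilt 11.7 cost 0.68 blue axial [0. 0.] red axial [-106.8  -61.2]
   ball 38 [  7.2 -55.5 102.5] axis head [-0.202 -0.     0.979] perp (ball-axis) head [6.6 4.2 1.4] along -83.5
```

carry_out([
  [-0.0014,0,0.0026],
  [-0.0029,0,0.0053],
  [-0.0043,0,0.0079],
  [-0.0057,0,0.0105],
  [-0.0057,0,0.0105],
], roll=[0,0,0,0,0], claw=[0.02,0.02,0.02,0.02,0.02])

```text
clock: 16.85
position: [501.3, -92.7, 328.9]
ee_rot: [-0.109, 0.994, -0.0, -0.001]
contact_force: [-7.1, 4.5, 5.9]
gripper_width: 29.4
grasp_force: 62.1
```

```bash
python3 fit.py|cut -c1-170
```

```text
16.85 gripH [-41.2 -59.2 174.2] yaw 102.52 F(tool) [ 6.   6.  -5.9]
scene 297 45 ox,oy [-2.96  1.18] tilt 28.0 cost 0.97 blue axial [-26.   20.2] red axial [-100.3  -93.9]
   ball 53 [  8.6 -60.3 102. ] axis head [-0.467 -0.     0.884] perp (ball-axis) head [ 6.8 -2.2  3.6] along -85.7
top 0 25 ox,oy [-30.16  -0.32] tilt 10.6 cost 0.54 blue axial [0. 0.] red axial [-101.6  -58.1]
   ball 40 [  9.  -56.5 101. ] axis head [-0.182 -0.     0.983] perp (ball-axis) head [6.3 3.  1.2] along -75.5
```

carry_out([
  [0,0.0012,0],
  [-0.001,0.0012,0.0018],
  [-0.0019,0.0012,0.0035],
  [-0.0029,0.0012,0.0053],
  [-0.0036,0.0012,0.0066],
  [-0.0036,0.0012,0.0066],
], roll=[0,0,0,0,0,0], claw=[0.02,0.02,0.02,0.02,0.02,0.02])

```text
clock: 17.7
position: [504.4, -91.4, 323.0]
ee_rot: [-0.109, 0.994, -0.001, -0.001]
contact_force: [-8.3, -0.2, 8.8]
gripper_width: 29.5
grasp_force: 62.5
```

```bash
python3 fit.py|cut -c1-170;python3 g.py | grep crop; ls pics | grep 1[78]
```

```text
17.7 gripH [-38.  -58.8 168.3] yaw 102.52 F(tool) [ 8.2  1.6 -8.8]
scene 301 44 ox,oy [-2.62  0.86] tilt 28.2 cost 1.06 blue axial [-26.5  20.5] red axial [-92.9 -87.6]
   ball 52 [  9.1 -60.8 101.4] axis head [-0.471  0.001  0.882] perp (ball-axis) head [ 6.8 -2.7  3.6] along -79.9
top 0 24 ox,oy [-30.03  -0.52] tilt 9.2 cost 0.57 blue axial [0. 0.] red axial [-97.2 -51.9]
   ball 44 [  8.7 -55.4 101.3] axis head [-0.157  0.001  0.988] perp (ball-axis) head [5.9 4.  0.9] along -68.7
  crop at 164 117
  crop at 265 226
g_scene_1780.png
g_top_1780.png
```

carry_out([
  [-0.0003,0.0003,0.0005],
  [-0.0005,0.0003,0.0009],
  [-0.0005,0.0003,0.0009],
  [-0.0005,0.0003,0.0009],
], roll=[0,0,0,0], claw=[0.02,0.02,0.02,0.02])

```text
clock: 18.6
position: [504.8, -91.2, 322.3]
ee_rot: [-0.109, 0.994, -0.001, -0.001]
contact_force: [-8.1, -0.1, 9.6]
gripper_width: 29.7
grasp_force: 62.5
```

```bash
for i in 1 2; do python3 fit.py|cut -c1-170|head -2; done;python3 g.py | grep -e crop -e scene; ls pics | grep 1[89]
```

```text
18.6 gripH [-37.6 -58.8 167.6] yaw 102.51 F(tool) [ 7.9  1.6 -9.5]
scene 298 44 ox,oy [-2.84  0.84] tilt 27.9 cost 1.07 blue axial [-25.7  19.9] red axial [-93.  -86.6]
18.7 gripH [-37.6 -58.8 167.6] yaw 102.51 F(tool) [ 7.7  2.5 -8.8]
scene 297 46 ox,oy [-2.72  0.98] tilt 28.1 cost 0.96 blue axial [-25.9  20.1] red axial [-92.4 -86.9]
scene blue 298 [-17.1  -2.   -4.5] red 44 [-54.9  -6.3  73.6]
  crop at 165 117
  crop at 265 226
g_scene_1880.png
g_top_1880.png
```

View pics/g_scene_1880.png

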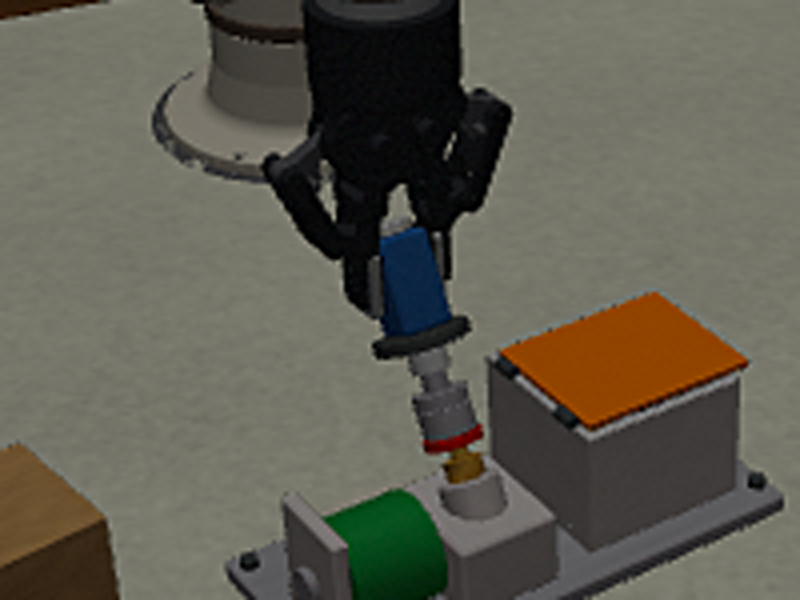

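```bash
python3 m.py | grep "flap slope"
```

```text
top flap slope [5.0000e-03 9.2639e+01] 498 1.76
scene flap slope [-1.0000e-03  9.2622e+01] 723 1.49
```

carry_out([
  [-0.0003,0,0.0005],
  [-0.0005,0,0.0009],
  [-0.0005,0,0.0009],
  [-0.0005,0,0.0009],
], roll=[0,0,0,0], claw=[0.02,0.02,0.02,0.02])

```text
clock: 19.7
position: [505.2, -91.1, 321.5]
ee_rot: [-0.109, 0.994, -0.001, -0.001]
contact_force: [-8.8, -0.9, 9.6]
gripper_width: 29.2
grasp_force: 62.7
```

```bash
for i in 1 2; do python3 fit.py|cut -c1-170|head -2; done
```

```text
19.7 gripH [-37.2 -58.8 166.8] yaw 102.51 F(tool) [ 8.8  1.  -9.6]
scene 301 45 ox,oy [-2.69  1.04] tilt 28.1 cost 1.0 blue axial [-26.1  20.2] red axial [-91.6 -85.8]
19.8 gripH [-37.2 -58.8 166.8] yaw 102.51 F(tool) [  8.9   1.6 -10.3]
scene 302 46 ox,oy [-2.89  1.04] tilt 27.7 cost 1.05 blue axial [-26.2  20.5] red axial [-91.4 -83.9]
```

```bash
python3 -c "
from bench import *
print(job_done())"
```

```text
the job is handed in; nothing more can be done
None
```

The job is handed in: the flap is shut, and the gripped gun is on the nipple with its nose about 11–12 mm in (camera estimate). One thing could count against it: the flap's edge briefly pushed up on the gripper's linkage or fingers with about 47 N, and the limit for the gripper's body is 40 N.

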